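# Set out a covered-beaker heating station

### The job

Set out the heating station: stand the larger steel beaker in the middle of the hotplate's top plate with the porcelain lid centred on it, and stand the empty crucible in the middle of the balance pan. Stand the squat jar on the bench exactly halfway on the straight line from the middle of the hotplate's plate to the middle of the balance pan, and the slim dropper bottle directly behind the jar (on the side away from the robot), square to that line, with a finger's width (about 2 cm) between them. Everything must be left upright and released; leave the small beaker and the wash bottle where they stand.

Things in the scene. Friction and masses are not known exactly. Their poses are not given: they have to be found in the camera images.
- plate_centre (a point): Middle of the hotplate's square steel plate (130 x 130 mm), on its upper surface, 90 mm above the bench. The hotplate is a fixed dark grey box 150 mm wide, reaching 95 mm to the front (110 mm with its knobs) and 70 mm to the back of this point. x: to its back, away from the robot, y: to its left, z up. Left or right on the bench; the pan's centre is on its y axis, 600 mm away.
- pan_centre (a point): Middle of the balance's round steel pan (100 mm diameter), on its upper surface, 50 mm above the bench. The balance is a fixed low white box 145 mm wide and 36 mm high with a display in front; it reaches 110 mm forward and 60 mm back of this point. x: to its back, y: to its left, z up. It stands on the other side of the bench from the hotplate.
- beaker_mid (a point): The larger open steel beaker, outside diameter 60 mm, height 80 mm, wall 3 mm, about 0.13 kg. The point is on its axis half-way up, 40 mm above its underside. z up.
- lid_mid (a point): White porcelain lid: a flat disc of 74 mm diameter and 6 mm thick with an upright round knob in the middle, 16 mm diameter and 22 mm tall, total height 28 mm, about 0.08 kg. It lies on the bench knob up. The point is on its axis 14 mm above its underside. It is flat below and simply rests on the beaker's rim.
- crucible_mid (a point): White porcelain crucible, an open small cup 38 mm high, 44 mm diameter at the rim and 36 mm at the foot (41 mm at 10 mm height), about 0.045 kg. The point is on its axis half-way up, 19 mm above its underside.
- jar_mid (a point): Squat amber glass jar with a broad white cap and plain paper band, 56 mm diameter (cap 53 mm, from 52 mm up), 72 mm high, about 0.16 kg. The point is on its axis half-way up, 36 mm above its underside.
- dropper_mid (a point): Slim amber dropper bottle: body 36 mm diameter and 54 mm high, then a narrower black collar (20 mm diameter) and rubber bulb, 84 mm high in all, about 0.07 kg. The point is on its axis half-way up, 42 mm above its underside.
- small_beaker_mid (a point): The smaller open steel beaker, 40 mm diameter, 52 mm high; not part of the job, it stays where it is. The point is on its axis half-way up, 26 mm above the bench. It may stand among the other things.
- wash_bottle_mid (a point): White plastic wash bottle, 60 mm diameter, with a blue cap and a thin bent spout, 180 mm high in all, on the right side of the bench; not part of the job, it stays where it is. The point is on its axis 70 mm above the bench.
Things that resemble listed ones, but are neither listed nor needed, are in the scene too. What is shaped like the part that bears lid_mid but black or orange is not meant.

How it is judged:
At the end, for the whole second after the job is handed in: Beaker and crucible within 15 mm of plate and pan middles; lid level on the beaker within 10 mm; jar within 15 mm of the midpoint along and across the line; dropper bottle behind the jar, axes 48 to 88 mm apart, within about 20 mm of midway. All upright, at rest, released (height (world z) of beaker_mid between 0.124 and 0.136 m and angle between each of beaker_mid, lid_mid, crucible_mid, jar_mid, dropper_mid's own z axis and vertical below 0.08 rad and linear speed of each of beaker, lid, crucible, jar, dropper below 0.02 m/s and horizontal distance between beaker_mid and plate_centre below 0.015 m and height (world z) of lid_mid between 0.178 and 0.19 m and horizontal distance between lid_mid and beaker_mid below 0.01 m and height (world z) of crucible_mid between 0.063 and 0.075 m and horizontal distance between crucible_mid and pan_centre below 0.015 m and height (world z) of jar_mid between 0.03 and 0.042 m and horizontal distance between jar_mid and plate_centre below 0.315 m and horizontal distance between jar_mid and pan_centre below 0.315 m and x of jar_mid in the frame of plate_centre between -0.015 and 0.015 m and height (world z) of dropper_mid between 0.036 and 0.048 m and horizontal distance between dropper_mid and jar_mid between 0.048 and 0.088 m and x of dropper_mid in the frame of plate_centre above 0.035 m and horizontal distance between dropper_mid and plate_centre below 0.327 m and horizontal distance between dropper_mid and pan_centre below 0.327 m); the robot touches nothing.
It fails at once if the small beaker is displaced by more than 25 mm (distance of small_beaker_mid from where it was at the start of the episode above 0.025 m).
It fails at once if the wash bottle is displaced by more than 25 mm (distance of wash_bottle_mid from where it was at the start of the episode above 0.025 m).
It also fails if it takes over 144 s, if anything falls off the work surface, if the arm or the gripper's body presses on something with over 40 N, if the wrist force passes 120 N, or if a joint passes its speed limit or range.

### The arm

A 6-joint arm with a two-finger parallel gripper is mounted at the origin on the work surface. World frame = base frame: x ahead of the robot, y to its left, z up, the work surface at z = 0. Lengths are in m, angles in rad, forces in N, time in s.
With the tool pointing down it reaches from about 0.225 to 0.725 m from the base axis. Payload 3.1 kg.
Tool frame: the origin (TCP) lies at the very end of the fingers, on their centre line; the grasp point (between the pads) lies 19 mm behind it; z points along the fingers, y is the direction in which the jaws open and shut (so a half turn about z gives the same grasp; the last joint's range is limited). The gripper opens to 85 mm and grips with 20 to 120 N. Pads are 22 mm wide; open, the fingers measure 114 mm over their backs; the gripper's body (76 mm by 85 mm) begins 54 mm behind the grasp point. The pads swing forward as they close: fully open they stand 13 mm farther back than shut.
Start: joints at [-1.272, 0.048, 0.099, 1.622, 0, 1.443], TCP at [0.217, -0.478, 0.231] pointing down, gripper open.
Joint ranges: [-2.91, 2.91], [-0.99, 1.94], [-1.21, 1.42], [-2.12, 2.29], [-1.49, 1.47], [-3.14, 3.14]. Speed limits (rad/s): [2.79, 2.79, 3.14, 3.14, 3.14, 3.14].

### API

Orientations are given as [roll, pitch, yaw] about the fixed x, y, z axes, in that order (R = Rz(yaw) Ry(pitch) Rx(roll)).
In Python, from bench import ctrl gives the robot as it stands. The module is installed in compiled form; this text tells all that it offers. Calls block until the motion is done:
- ctrl.movep(position, orientation): joint-space move of the TCP to a pose.
- ctrl.movel(position, rotation=None, velocity=0.15, force_limit=None): straight line of the TCP; rotation=None keeps the orientation; velocity is the mean speed in m/s. With force_limit (N) it stops when the force on the tool has changed by that much, and returns True; else False.
- ctrl.movej(angles): joint-space move.
- ctrl.set_gripper(opening, f_grip=None): opening from 0.0 (shut) to 1.0 (fully open); f_grip is the grip in N (None keeps the last); returns when the fingers have stopped.
- ctrl.sleep(seconds).
- ctrl.inverse_kinematics(position, orientation): joint angles nearest the present ones, or None.
- ctrl.get_obs(): the state.
- ctrl.grab_frame(name): name is "scene" or "top" or "wrist"; returns a dict with "color" (420x560x3 uint8, red, green, blue), "mtx" (3x3 intrinsics, pixels), "dist_coeffs" ([k1, k2, p1, p2, k3] as OpenCV has them; the pictures are not rectified), "R" (3x3) and "t" (3): a world point X has camera coordinates R X + t; the wrist camera has in their place "hand_eye" (4x4, takes a point from camera to tool coordinates, whose origin is the TCP and whose axes are the flange's). Camera axes: x right, y down, z forward; pixel columns grow to the right and rows downward; lengths in m; the calibration is good to about 2 mm. A picture is of the moment at which its call begins: read the wrist's pose just before it. There is no depth.
A pose or a line that the arm cannot do raises ctrl.PlanningError and nothing moves.
- ctrl.sign_off(): hands the job in, once; it reports no verdict.
The state is a dict: "t": time; "joints": joint angles; "joint_vel": joint speeds; "joint_efforts": joint torques, N m; "tool_pos": TCP position; "orientation": TCP orientation; "wrist_force": force on the tool from outside, world axes, zero at the start; "moment": the same for the moment, N m; "grip_width": opening from 0.0 (shut) to 1.0 (fully open).
Only numpy, scipy, OpenCV 4.12 (cv2) and the standard library are available. Lean on these libraries where they do the work, as an engineer would, in place of code of your own. Each camera call takes 0.05 s, during which the arm holds its last target. There are 200 camera calls.

## Working session

There is one attempt and no reset: what is moved stays moved. The work goes in short steps, each a Python script; the robot and the scene stay as the last script left them, time stands still between calls to the robot, and variables do not carry over. Pictures are saved under pics/ and viewed, about 12 in all and at most 16, crops included, and the job is handed in when it is done.

```bash
mkdir -p pics; cat > h.py <<'E'
import numpy as np, cv2, pickle
from bench import ctrl
def grab(name,fn=None):
    o=ctrl.get_obs(); f=ctrl.grab_frame(name)
    if name=="wrist":
        from scipy.spatial.transform import Rotation as Ro
        T=np.eye(4);T[:3,:3]=Ro.from_euler('xyz',o["orientation"]).as_matrix();T[:3,3]=o["tool_pos"]
        C=np.linalg.inv(T@np.array(f["hand_eye"]));f["R"],f["t"]=C[:3,:3],C[:3,3]
    if fn:
        cv2.imwrite(f"pics/{fn}.png",f["color"][:,:,::-1]); pickle.dump(f,open(f"pics/{fn}.pkl","wb"))
    return f
def load(fn): return pickle.load(open(f"pics/{fn}.pkl","rb"))
def ray(f,uv):
    p=cv2.undistortPoints(np.array([[uv]],float),np.array(f["mtx"]),np.array(f["dist_coeffs"]))[0,0]
    R=np.array(f["R"]);t=np.array(f["t"]).ravel()
    return -R.T@t, R.T@np.array([p[0],p[1],1])
def onz(f,uv,z):
    c,d=ray(f,uv); return c+d*(z-c[2])/d[2]
def cross(f1,uv1,f2,uv2):
    c1,d1=ray(f1,uv1);c2,d2=ray(f2,uv2);d1/=np.linalg.norm(d1);d2/=np.linalg.norm(d2)
    s=np.linalg.lstsq(np.stack([d1,-d2],1),c2-c1,rcond=None)[0]
    a=c1+s[0]*d1;b=c2+s[1]*d2
    return (a+b)/2,np.linalg.norm(a-b)
def proj(f,X):
    return cv2.projectPoints(np.array([X],float),cv2.Rodrigues(np.array(f["R"]))[0],np.array(f["t"],float),np.array(f["mtx"]),np.array(f["dist_coeffs"]))[0].ravel()
E
python3 - <<'E'
from h import *
for n in("top","scene"):
    f=grab(n,n+"0"); print(n,-np.array(f["R"]).T@np.array(f["t"]).ravel())
    cv2.imwrite(f"pics/{n}0b.png",cv2.resize(f["color"][:,:,::-1],(800,600),interpolation=cv2.INTER_CUBIC))
print(ctrl.get_obs())
E
```

```text
top [ 0.31580181 -0.00575211  1.49555635]
scene [ 0.94677879 -0.30966373  0.97875204]
{'t': 0.1, 'joints': array([-1.27180919e+00,  4.87248141e-02,  9.77366540e-02,  1.62203295e+00,
        1.17904196e-05,  1.44301729e+00]), 'joint_vel': array([ 8.58355134e-05, -6.76201163e-04,  1.97745955e-03,  1.77117327e-03,
       -9.84868613e-05,  1.61306857e-03]), 'joint_efforts': array([ 2.13953928e-03, -3.39852941e+01,  3.20935178e+01,  1.58878713e-02,
       -1.60348782e-04,  3.97416031e-06]), 'tool_pos': array([ 0.21714531, -0.47736158,  0.23020026]), 'orientation': array([-3.13938751e+00, -2.95201343e-04,  4.26765837e-01]), 'wrist_force': array([ 0.20025686, -0.33559239, -0.3457193 ]), 'moment': array([-0.03326509,  0.01560194,  0.01837233]), 'grip_width': 0.997952550377388}
```

View pics/top0b.png

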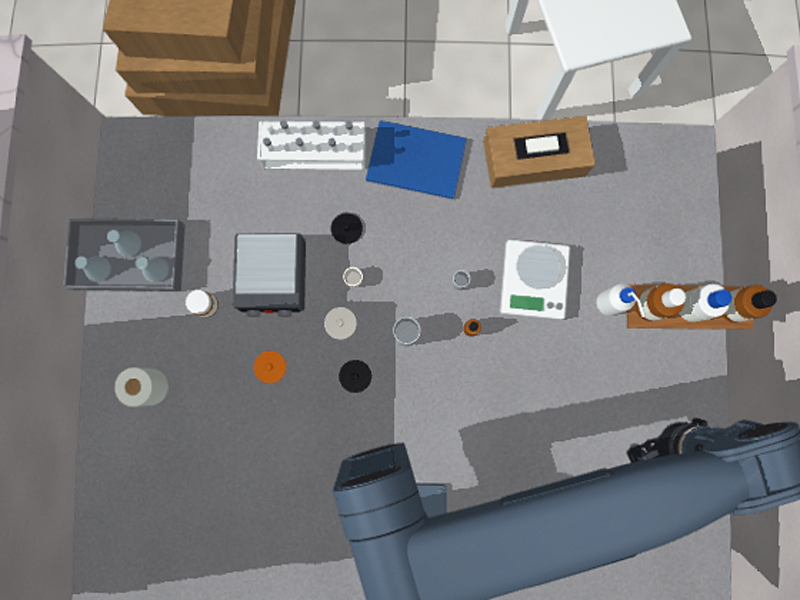

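View pics/scene0b.png

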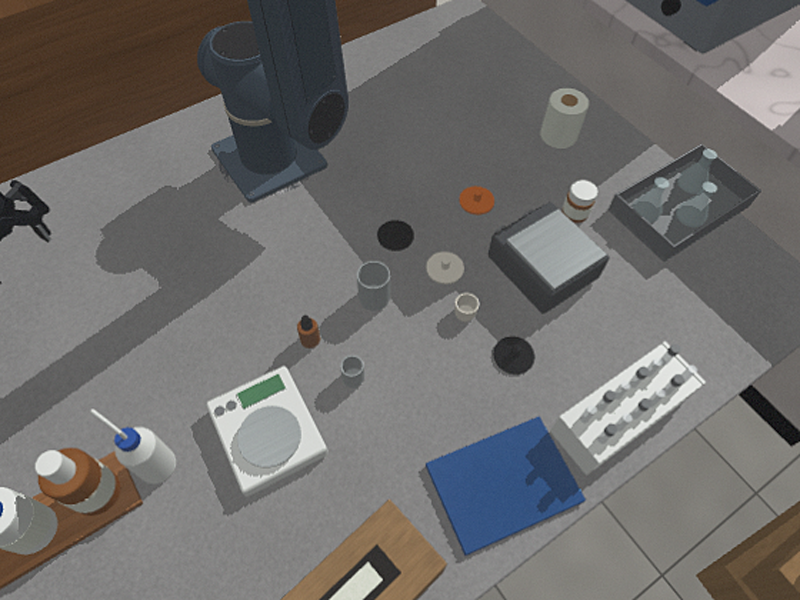

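Picture 1 (top) and picture 2 (scene), both 800 px wide:

| Thing | Top pixel | Scene pixel |
|---|---|---|
| Plate | (268,263) | (556,247) |
| Pan | (541,267) | (267,435) |
| White lid | (340,323) | (445,266) |
| Crucible | (352,276) | (467,305) |
| Large beaker | (407,331) | (374,275) |
| Small beaker | (461,279) | (352,367) |
| Dropper | (472,327) | (308,330) |
| Jar, left of the hotplate | (201,303) | (581,195) |

The black lids (355,376) and (346,228) and the orange lid (269,367) are decoys.

```bash
python3 - <<'E'
from h import *
a,b=load("top0"),load("scene0"); s=.7
P=dict(plate=((268.5,263),(557,247)),pan=((541,267),(267,435)),lidknob=((340.5,322.5),(446,264)),crucrim=((352,275.5),(467,300)),beaker_rim=((406.5,330),(374,271)),small_rim=((461,278.5),(352,362)),dropper_top=((472.5,326.5),(307,321)),jar_cap=((199.5,301.5),(583,187)),wash=((628,295),(128,437)),jardecoy=((675,298),(55,467)))
for k,(u,v) in P.items():
    X,e=cross(a,np.array(u)*s,b,np.array(v)*s); print(k,X.round(4),"gap %.4f"%e)
# wrist view over the group
for i,p in enumerate([(.40,.10,.42),(.40,-.03,.42)]):
    for yaw in (0,):
        try: ctrl.movep(p,[np.pi,0,yaw])
        except Exception as ex: print(p,ex); continue
        ctrl.sleep(.3); grab("wrist",f"w{i}")
print(ctrl.get_obs()["t"],ctrl.get_obs()["orientation"],ctrl.get_obs()["joints"])
t=a["color"][:,:,::-1]
c1=cv2.resize(t[190:235,120:165],(400,400),interpolation=cv2.INTER_CUBIC);c2=cv2.resize(t[180:240,425:485],(400,400),interpolation=cv2.INTER_CUBIC)
w=[cv2.resize(cv2.imread(f"pics/w{i}.png"),(400,300)) for i in (0,1)]
cv2.imwrite("pics/m3.png",np.vstack([np.hstack(w),np.hstack([cv2.resize(c,(400,300)) for c in(c1,c2)])]))
E
```

```text
plate [0.573  0.2989 0.0922] gap 0.0043
pan [ 0.5792 -0.3008  0.0512] gap 0.0029
lidknob [0.4524 0.1461 0.0142] gap 0.0025
crucrim [0.5538 0.1183 0.0452] gap 0.0017
beaker_rim [ 0.4313 -0.0034  0.0867] gap 0.0016
small_rim [ 0.5489 -0.1227  0.058 ] gap 0.0001
dropper_top [ 0.4424 -0.1477  0.0644] gap 0.0000
jar_cap [0.4873 0.4489 0.0806] gap 0.0015
wash [ 0.5067 -0.4677  0.1377] gap 0.0023
jardecoy [ 0.4997 -0.5634  0.1526] gap 0.0024
9.425 [-3.14158507e+00  7.36851504e-06  6.85154283e-05] [-2.42404394e-01 -1.24842259e-01  3.25357343e-01  2.02100490e+00
  5.59223930e-06  2.89911974e+00]
```

View pics/m3.png

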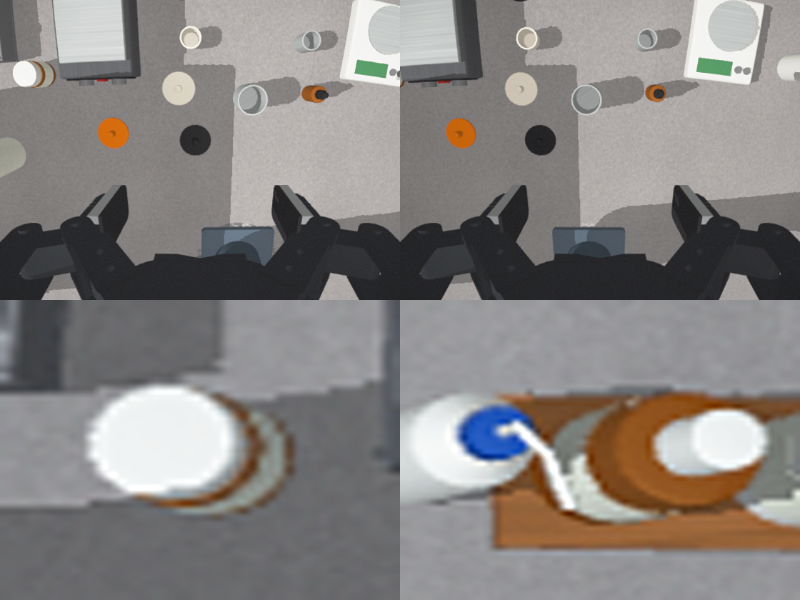

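Picture 3: the crop (bottom left) shows the jar with its broad white cap and paper band, standing left of the hotplate. The amber bottle on the rack (bottom right) has a narrow neck and stands 15 cm high, so it is not the jar. The white lid in the wrist view at (179,88) is the cream-coloured one. Next I refine positions by fitting circles of known radius and checking the overlays.

```bash
cat > fit.py <<'E'
from h import *
def circ(f,X,r,half=None,k=4,tol=.12,label=""):
    """Hough circle of world radius r near world point X (its height); returns pixel, overlay tile"""
    u=proj(f,X); R=np.array(f["R"]);t=np.array(f["t"]).ravel()
    pr=np.array(f["mtx"])[0][0]*r/(R@np.array(X)+t)[2]
    h=int(half or max(12,pr*1.9)); x0,y0=int(u[0])-h,int(u[1])-h
    im=cv2.copyMakeBorder(f["color"],h,h,h,h,cv2.BORDER_REPLICATE)[y0+h:y0+3*h,x0+h:x0+3*h]
    big=cv2.resize(im,None,fx=k,fy=k,interpolation=cv2.INTER_CUBIC)
    g=cv2.GaussianBlur(cv2.cvtColor(big,cv2.COLOR_RGB2GRAY),(0,0),2)
    c=cv2.HoughCircles(g,cv2.HOUGH_GRADIENT,1,500,param1=60,param2=8,minRadius=int(pr*k*(1-tol)),maxRadius=int(pr*k*(1+tol))+1)
    tile=big[:,:,::-1].copy()
    if c is None: return None,tile
    cx,cy,cr=c[0,0]; cv2.circle(tile,(int(cx),int(cy)),int(cr),(0,0,255),1);cv2.circle(tile,(int(cx),int(cy)),2,(0,255,0),-1)
    cv2.putText(tile,label,(3,14),0,.45,(255,0,255),1)
    return np.array([x0+(cx+.5)/k-.5,y0+(cy+.5)/k-.5]),tile
def montage(ts,fn,n=4,s=200):
    ts=[cv2.resize(t,(s,s)) for t in ts]
    while len(ts)%n: ts.append(np.zeros((s,s,3),np.uint8))
    cv2.imwrite(fn,np.vstack([np.hstack(ts[i:i+n]) for i in range(0,len(ts),n)]))
E
python3 - <<'E'
from fit import *
w0,w1,t0,s0=[load(n) for n in("w0","w1","top0","scene0")]
print("cam axis",np.array(w0["R"])[2].round(3), -np.array(w0["R"]).T@w0["t"])
O=dict(lid=((.452,.146,.006),.037),cruc=((.554,.118,.038),.022),beak=((.431,-.003,.08),.03),small=((.549,-.123,.052),.02),drop=((.442,-.148,.054),.018))
T=[]
for k,(X,r) in O.items():
    a,ta=circ(w0,X,r,label=k+"0");b,tb=circ(w1,X,r,label=k+"1");T+=[ta,tb]
    if a is None or b is None: print(k,a,b);continue
    Y,e=cross(w0,a,w1,b); print(k,"stereo",Y.round(4),"%.4f"%e,"onz",onz(w0,a,X[2])[:2].round(4),onz(w1,b,X[2])[:2].round(4))
a,ta=circ(t0,(.579,-.301,.05),.05,label="pan");print("pan",onz(t0,a,.05));T.append(ta)
b,tb=circ(t0,(.487,.449,.072),.0265,label="jar",k=6);print("jar",onz(t0,b,.072));T.append(tb)
montage(T,"pics/m4.png")
# plate: bright region
c=t0["color"][155:215,160:216];g=cv2.cvtColor(c,cv2.COLOR_RGB2GRAY)
m=((g>110)*255).astype(np.uint8);m=cv2.morphologyEx(m,cv2.MORPH_OPEN,np.ones((3,3)))
ct=max(cv2.findContours(m,0,2)[0],key=cv2.contourArea);r=cv2.minAreaRect(ct);bx=cv2.boxPoints(r)+[160,155]
print("plate rect",r,[onz(t0,p,.09)[:2].round(4) for p in bx],onz(t0,np.add(r[0],[160,155]),.09))
E
```

```text
cam axis [-0.265  0.    -0.964] [0.46793134 0.10030535 0.56325979]
lid stereo [0.4537 0.148  0.0014] 0.0007 onz [0.4535 0.1476] [0.4542 0.1466]
cruc stereo [0.5569 0.1209 0.034 ] 0.0017 onz [0.5554 0.1208] [0.5571 0.1198]
beak stereo [ 0.4342 -0.0029  0.0833] 0.0010 onz [ 0.4345 -0.0036] [ 0.4335 -0.0028]
small stereo [ 0.5537 -0.1258  0.0395] 0.0004 onz [ 0.5519 -0.1204] [ 0.5514 -0.1235]
drop stereo [ 4.441e-01 -1.509e-01 -2.000e-04] 0.0004 onz [ 0.4462 -0.1267] [ 0.4465 -0.1392]
pan [ 0.58345558 -0.29860913  0.05      ]
jar [0.48640313 0.45199938 0.072     ]
plate rect ((27.499996185302734, 24.999996185302734), (54.99999237060547, 49.99999237060547), 0.0) [array([0.5054, 0.3822]), array([0.6638, 0.3904]), array([0.6654, 0.2166]), array([0.5077, 0.2111])] [0.58492926 0.29958773 0.09      ]
```

View pics/m4.png

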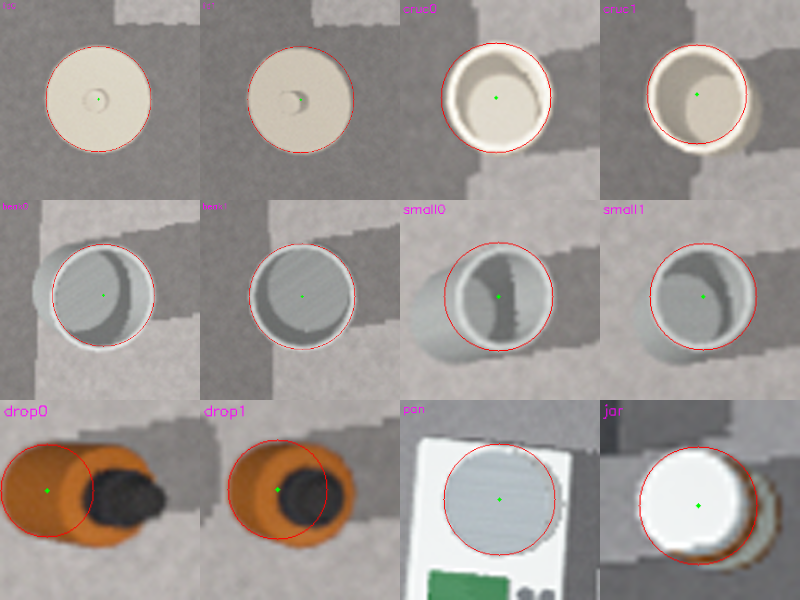

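Picture 4: the lid, crucible and beaker rim circles fit well. The dropper fit is wrong, because it locked onto the body edge, and the pan and jar fits from the high camera are slightly off. I'll view those and the plate from nearer with the wrist camera.

```bash
python3 - <<'E'
from fit import *
for n,p in dict(pan0=(.50,-.28,.33),pan1=(.50,-.20,.33),drp0=(.40,-.16,.30),plt0=(.50,.26,.36),plt1=(.50,.34,.36),jar0=(.40,.40,.36)).items():
    try: ctrl.movep(p,[np.pi,0,0])
    except Exception as ex: print(n,ex); continue
    ctrl.sleep(.25); f=grab("wrist",n)
T=[cv2.resize(cv2.imread(f"pics/{n}.png"),(400,300)) for n in("pan0","drp0","plt0","jar0")]
cv2.imwrite("pics/m5.png",np.vstack([np.hstack(T[:2]),np.hstack(T[2:])])); print(ctrl.get_obs()["t"])
E
```

```text
18.6583
```

View pics/m5.png

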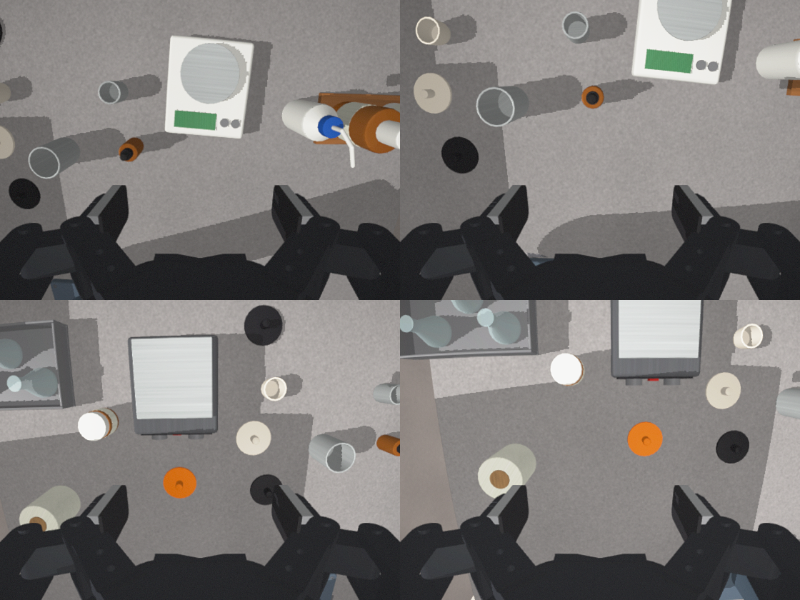

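Picture 5: these views show the pan (213,72), dropper (593,97), plate (173,377) and jar cap (566,369) clearly. Now I extract positions by masks and cast rays.

```bash
python3 - <<'E'
from fit import *
L={n:load(n) for n in("pan0","pan1","drp0","plt0","plt1","jar0","w0","w1")}
def area_c(m,near):
    m=cv2.morphologyEx(m.astype(np.uint8)*255,cv2.MORPH_OPEN,np.ones((3,3)))
    cs=[c for c in cv2.findContours(m,0,2)[0] if cv2.contourArea(c)>60]
    return min(cs,key=lambda c:np.hypot(*(np.array(cv2.minAreaRect(c)[0])-near)))
V=[]
# plate: bright low-sat quad
P=[]
for n in("plt0","plt1"):
    f=L[n];h=cv2.cvtColor(f["color"],cv2.COLOR_RGB2HSV);c=area_c((h[...,2]>190)&(h[...,1]<25),proj(f,(.575,.3,.09)))
    q=cv2.approxPolyDP(c,.03*cv2.arcLength(c,True),True)[:,0].astype(float)
    w=np.array([onz(f,p,.09)[:2] for p in q]);i=[np.argmin(np.abs(np.hypot(*(w-e).T))) for e in((.51,.235),(.51,.365),(.64,.365),(.64,.235))]
    P.append(q[i]);print(n,len(q),"corners",w[i].round(4).tolist(),"mean",w[i].mean(0).round(4))
    v=f["color"][:,:,::-1].copy();cv2.drawContours(v,[c],-1,(0,0,255),1);V.append(v)
for a,b in zip(*P): print("  plate corner stereo",*[np.round(x,4) for x in cross(L["plt0"],a,L["plt1"],b)])
# pan
T=[];U=[]
for n in("pan0","pan1"):
    u,t=circ(L[n],(.581,-.3,.05),.05,label=n,tol=.07);U.append(u);T.append(t);print(n,onz(L[n],u,.05).round(4))
print("pan stereo",cross(L["pan0"],U[0],L["pan1"],U[1]))
# jar cap
U=[]
for n in("plt0","jar0"):
    f=L[n];h=cv2.cvtColor(f["color"],cv2.COLOR_RGB2HSV)
    u,t=circ(f,(.486,.45,.072),.0265,label="jar"+n,k=6);U.append(u);T.append(t);print("jar",n,onz(f,u,.072).round(4))
print("jar stereo",cross(L["plt0"],U[0],L["jar0"],U[1]))
# dropper: bulb top by black mask, body by shoulder circle
U=[]
for n in("drp0","w1","pan1"):
    u,t=circ(L[n],(.444,-.148,.054),.018,label="d"+n,k=6,half=18);T.append(t);print("dropper",n,onz(L[n],u,.054).round(4))
montage(T+[cv2.resize(v[:, :440],(200,200)) for v in V],"pics/m6.png",n=4)
E
```

```text
plt0 4 corners [[0.51, 0.2406], [0.5066, 0.3663], [0.6336, 0.3697], [0.6368, 0.243]] mean [0.5718 0.3049]
plt1 4 corners [[0.5104, 0.2403], [0.5079, 0.3683], [0.6341, 0.3697], [0.6359, 0.2431]] mean [0.5721 0.3054]
  plate corner stereo [0.5104 0.2407 0.0914] 0.0004
  plate corner stereo [0.5056 0.3691 0.0789] 0.0013
  plate corner stereo [0.6338 0.3697 0.0901] 0.0006
  plate corner stereo [0.6364 0.243  0.0898] 0.0009
pan0 [ 0.5822 -0.2976  0.05  ]
pan1 [ 0.5807 -0.2985  0.05  ]
pan stereo (array([ 0.5812841 , -0.29740657,  0.05493076]), np.float64(0.001558455672287155))
jar plt0 [0.4876 0.461  0.072 ]
jar jar0 [0.4898 0.4573 0.072 ]
jar stereo (array([0.48941908, 0.45597369, 0.08261252]), np.float64(0.0003327558131115831))
dropper drp0 [ 0.4455 -0.1497  0.054 ]
dropper w1 [ 0.4464 -0.1382  0.054 ]
dropper pan1 [ 0.4464 -0.1498  0.054 ]
```

View pics/m6.png

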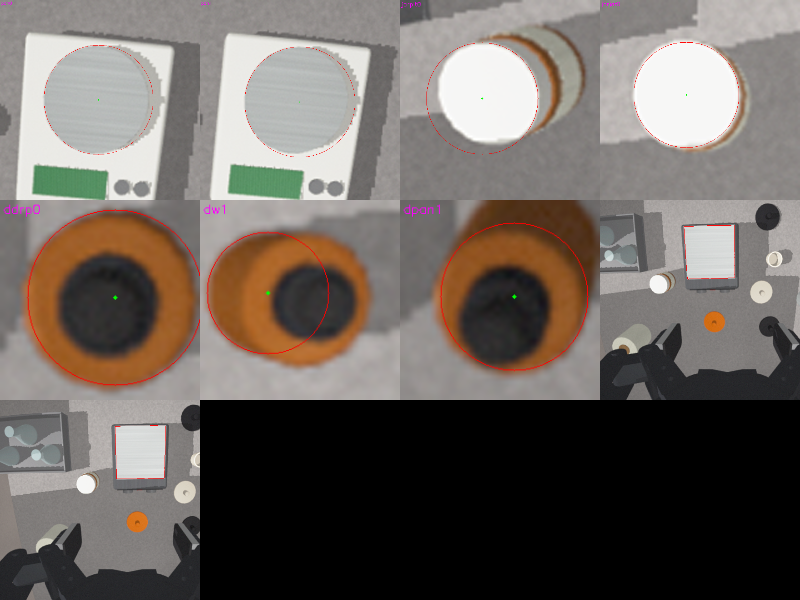

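Picture 6: the plate quad and pan circle are good, and the plate corners' stereo height is about 90 mm. The jar cap fit is good in jar0. The dropper circle in drp0 is about 1 px off.

The results I'll use are plate (.572,.304), pan (.5815,-.298), yaw about .015 and midpoint (.577,.003). I'll move the jar first, then the dropper.

```bash
cat > mv.py <<'E'
from h import *
PL=np.array([.572,.304]);PN=np.array([.5815,-.298]);MID=(PL+PN)/2
HI=.24
def at(xy,z,yaw): return [float(xy[0]),float(xy[1]),z],[np.pi,0,yaw]
def st(s):
    o=ctrl.get_obs();print(s,"t%.1f"%o["t"],"tcp",o["tool_pos"].round(4),"grip %.3f"%o["grip_width"],"F",o["wrist_force"].round(1))
def pick(xy,z,yaw,f=40,hi=HI,pre=1.0):
    ctrl.set_gripper(pre); ctrl.movep(*at(xy,hi,yaw)); ctrl.movel(at(xy,z+.05,yaw)[0],velocity=.3)
    c=ctrl.movel(at(xy,z,yaw)[0],velocity=.12,force_limit=15); st(f"down contact={c}")
    ctrl.set_gripper(0.0,f_grip=f); st("gripped"); ctrl.movel(at(xy,hi,yaw)[0],velocity=.3); st("lifted")
def place(xy,z,yaw,hi=HI,rel=1.0):
    ctrl.movep(*at(xy,hi,yaw)); ctrl.movel(at(xy,z+.03,yaw)[0],velocity=.3)
    c=ctrl.movel(at(xy,z-.004,yaw)[0],velocity=.04,force_limit=4); st(f"placed contact={c}")
    ctrl.set_gripper(rel); ctrl.movel(at(xy,hi,yaw)[0],velocity=.25); st("away")
E
python3 - <<'E'
from mv import *
h=np.pi/2
pick((.489,.457),.020,h); place(MID,.020,h)
E
```

```text
down contact=False t24.1 tcp [0.4896 0.4575 0.0212] grip 1.001 F [ 0.3 -0.   1.5]
gripped t24.4 tcp [0.49   0.4578 0.0219] grip 0.644 F [-0.7  0.8  4.9]
lifted t25.3 tcp [0.4885 0.4566 0.2376] grip 0.650 F [ 0.1  0.5 -1.7]
placed contact=True t28.5 tcp [0.576  0.003  0.0217] grip 0.640 F [-0.5  0.8  3.1]
away t29.9 tcp [0.5762 0.0031 0.2385] grip 0.999 F [ 0.5 -0.8 -0.3]
```

```bash
python3 - <<'E'
from fit import *; from mv import *
ctrl.movep([.44,.0,.33],[np.pi,0,0]); ctrl.sleep(.2); f=grab("wrist","chk1")
u,t1=circ(f,(.577,.003,.072),.0265,label="jar");print("jar",onz(f,u,.072),"target",MID)
pick((.4465,-.149),.018,0); place(MID+[.067,.001],.018,0)
ctrl.movep([.44,.0,.33],[np.pi,0,0]); ctrl.sleep(.2); f=grab("wrist","chk2")
u,t2=circ(f,(.577,.003,.072),.0265,label="jar");print("jar",onz(f,u,.072))
u,t3=circ(f,(.644,.004,.054),.018,label="drop");print("drop",onz(f,u,.054))
v=cv2.resize(f["color"][:,:,::-1],(600,450));m=np.full((600,800,3),0,np.uint8);m[:450,:600]=v
for i,t in enumerate((t1,t2,t3)): m[i*200:i*200+200,600:]=cv2.resize(t,(200,200))
cv2.imwrite("pics/m7.png",m)
E
```

```text
jar [0.5786001  0.00294129 0.072     ] target [0.57675 0.003  ]
down contact=False t33.8 tcp [ 0.4474 -0.1495  0.0193] grip 1.002 F [-0.   0.4  0.4]
gripped t34.3 tcp [ 0.4472 -0.1493  0.0188] grip 0.408 F [-0.6 -0.2  3.3]
lifted t35.2 tcp [ 0.4458 -0.1486  0.2381] grip 0.409 F [ 0.4  0.3 -1.3]
placed contact=True t37.6 tcp [0.6432 0.0045 0.0187] grip 0.410 F [0.1 1.4 3.4]
away t39.2 tcp [0.6432 0.0041 0.2385] grip 1.000 F [-0.1 -0.4  0.1]
jar [5.76732471e-01 4.80430155e-04 7.20000000e-02]Traceback (most recent call last):
  File "<stdin>", line 7, in <module>
  File "fit.py", line 8, in circ
    big=cv2.resize(im,None,fx=k,fy=k,interpolation=cv2.INTER_CUBIC)
cv2.error: OpenCV(4.12.0) /io/opencv/modules/imgproc/src/resize.cpp:4208: error: (-215:Assertion failed) !ssize.empty() in function 'resize'
```

Jar and dropper are placed. That wrist pose does not show the dropper, so I'll check it later. Next are the crucible and then the beaker.

```bash
python3 - <<'E'
from fit import *; from mv import *
pick((.5562,.1203),.006,0,f=30); place(PN,.056,0)
pick((.434,-.0033),.036,0); place(PL,.126,0,hi=.28)
ctrl.movep([.48,.30,.36],[np.pi,0,0]); ctrl.sleep(.2); f=grab("wrist","chk3")
ctrl.movep([.44,.16,.30],[np.pi,0,0]); ctrl.sleep(.2); g=grab("wrist","lid1")
T=[]
u,t=circ(f,(.572,.304,.17),.03,label="beaker");T.append(t);print("beaker",onz(f,u,.17))
u,t=circ(g,(.4537,.1475,.006),.037,label="lid");T.append(t);print("lid",onz(g,u,.006))
m=np.zeros((450,800,3),np.uint8);m[:450,:600]=cv2.resize(f["color"][:,:,::-1],(600,450))
for i,t in enumerate(T): m[i*200:i*200+200,600:]=cv2.resize(t,(200,200))
cv2.imwrite("pics/m7.png",m)
E
```

```text
down contact=False t46.9 tcp [0.5571 0.1204 0.0071] grip 1.003 F [0.5 0.6 1.2]
gripped t47.3 tcp [0.5572 0.1204 0.0073] grip 0.503 F [-0.1  0.   5. ]
lifted t48.3 tcp [0.5554 0.1202 0.2378] grip 0.498 F [-0.3  0.2 -0.5]
placed contact=True t54.2 tcp [ 0.5811 -0.2975  0.0572] grip 0.504 F [0.3 0.9 4.8]
away t55.6 tcp [ 0.5812 -0.2978  0.2387] grip 0.999 F [ 0.9 -0.1 -0.3]
down contact=False t58.3 tcp [ 0.4352 -0.0035  0.0374] grip 1.001 F [ 0.8 -0.4  0.4]
gripped t58.7 tcp [ 0.4355 -0.0035  0.0377] grip 0.683 F [-0.1  0.   5.5]
lifted t59.5 tcp [ 0.4331 -0.0032  0.238 ] grip 0.685 F [-0.3  0.5 -2. ]
placed contact=True t65.5 tcp [0.5716 0.3039 0.1276] grip 0.679 F [-0.1  0.2  3.7]
away t66.6 tcp [0.5719 0.304  0.2789] grip 1.001 F [-0.1  0.8 -0.6]
beaker [0.5695096 0.3030114 0.17     ]
lid [0.4536411 0.1476125 0.006    ]
```

View pics/m7.png

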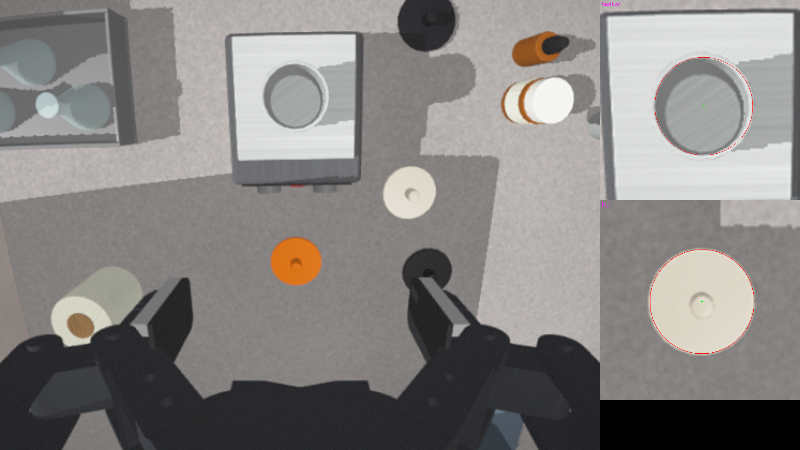

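Picture 7: the beaker is centred on the plate at (296,96), measured (.5695,.303). The lid at (409,192) fits cleanly at (.4536,.1476), and the jar and dropper stand upright. Now the lid.

```bash
python3 - <<'E'
from fit import *; from mv import *
pick((.4536,.1476),.009,0,f=40,pre=.55); place((.571,.3035),.180,0,hi=.28,rel=.5)
ctrl.movep([.48,.30,.38],[np.pi,0,0]); ctrl.sleep(.2); f=grab("wrist","c_lid")
ctrl.movep([.52,.03,.33],[np.pi,0,0]); ctrl.sleep(.2); g=grab("wrist","c_drp")
ctrl.movep([.50,-.28,.33],[np.pi,0,0]); ctrl.sleep(.2); h=grab("wrist","c_pan")
ctrl.movej([-1.272,.048,.099,1.622,0,1.443]); ctrl.sleep(.3); s=grab("scene","c_sc"); tp=grab("top","c_top")
T=[]
for n,F,X,r in(("lid",f,(.571,.3035,.176),.037),("jar",g,(.577,.003,.072),.0265),("drop",g,(.644,.004,.054),.018),("cruc",h,(.5815,-.298,.088),.022)):
    u,t=circ(F,X,r,label=n);T.append(t);print(n,None if u is None else onz(F,u,X[2]).round(4))
montage(T,"pics/t8.png",n=4)
m=np.vstack([np.hstack([cv2.resize(x["color"][:,:,::-1],(400,300)) for x in (f,s)]),cv2.imread("pics/t8.png")]);cv2.imwrite("pics/m8.png",m);print(ctrl.get_obs()["t"])
E
```

```text
down contact=False t70.5 tcp [0.4546 0.1478 0.0103] grip 0.551 F [-0.3 -0.7  0.9]
gripped t70.9 tcp [0.4549 0.1479 0.0105] grip 0.167 F [-0.3  0.6  5.3]
lifted t71.8 tcp [0.4527 0.1474 0.238 ] grip 0.163 F [-0.1  0.2 -1.6]
placed contact=True t73.7 tcp [0.5707 0.3035 0.1805] grip 0.165 F [-0.1 -0.3  3.8]
away t74.7 tcp [0.5716 0.3037 0.2811] grip 0.496 F [-1.   0.  -0.4]
lid [0.5697 0.3064 0.176 ]
jar [0.5772 0.0029 0.072 ]
drop [0.6354 0.0069 0.054 ]
cruc [ 0.5795 -0.2974  0.088 ]
83.6833
```

View pics/m8.png

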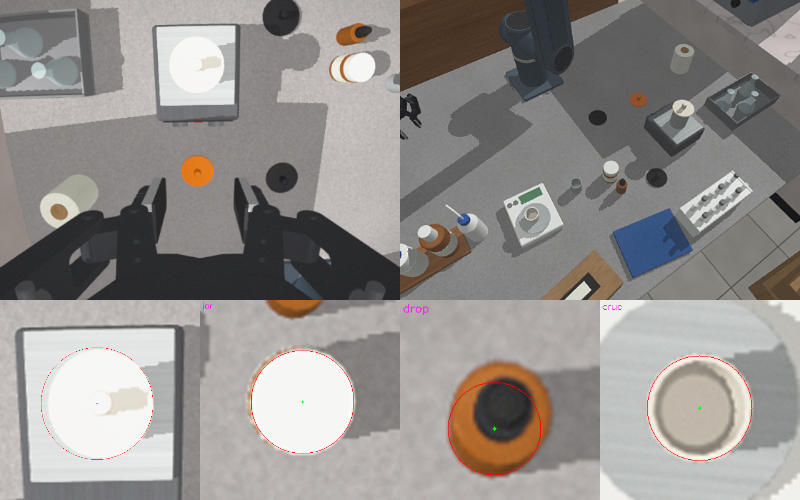

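Picture 8: the lid sits concentric and level on the beaker, with contact at the expected +170 mm. The jar (302,402 in its tile) is at the midpoint and the dropper is upright behind it. The crucible is concentric on the pan. The small beaker and wash bottle look unmoved, and the arm is clear of everything, so I'm handing in.

```bash
python3 -c "
from bench import ctrl
ctrl.sign_off()"
```

```text
the job is handed in; nothing more can be done
```

The heating station is set out and handed in at about 84 s on the robot's clock. All five things were picked and placed once, with no regrasps, and the arm went back to its start pose. No verdict was reported.

| Thing | Last wrist-camera check (x, y in m) | Intended place |
|---|---|---|
| Beaker | (.5695, .303) | plate centre (.572, .304) |
| Lid | (.570, .306) | on the beaker; contact came 170 mm above its bench pick height, as expected |
| Crucible | (.5795, -.2975) | pan centre (.5815, -.298) |
| Jar | (.577, .003) | midpoint (.577, .003) |
| Dropper | about (.64, .004), estimated by eye | 67 mm behind the jar |

- **Dropper:** the automatic circle fit did not agree. It gave (.635, .007) but was visibly off the bottle. The corrected figure above agrees with the release position (.643, .004). Either way it should be inside the 48 to 88 mm allowed.
- **Lid:** the circle overlay was a few millimetres to the left of the lid in the picture, so the real lid-to-beaker offset is probably smaller than the table suggests.
- **Small beaker and wash bottle:** they looked unmoved in the final scene picture; I did not measure them again.

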